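# Set up a bar in the vise and hold the die stock over it

### The job

We are about to cut a thread: take the longest of the three round bars out of the wooden stand, stand it upright in the vee between the vise jaws, right down on the slide, and let go of it. Then fetch the die stock (the round hub with two handles), carry it over the vise and hold it level and centred just above the end of that bar, several millimetres clear and never letting it touch the bar or the vise, so that I can nip up the jaws and oil the end. Finish while still holding it there, and leave everything else where it lies.

Things in the scene. Friction and masses are not known exactly. Their poses are not given: they have to be found in the camera images.
- vise: Blue bench vise, fixed on the 16 mm thick work board. Origin: centre of its base's underside, at height 16 mm, straight below the middle of the jaws. x along the spindle: T-handle at -x (to x = -176 mm, 70 mm to either side, up to 122 mm above the origin), flat anvil at +x (to 133 mm, top at 113 mm). Jaws 90 mm long in y, jaw tops 140 mm above the origin.
- vise_seat (a point): Where the bar's foot belongs, on the vise's slide: 95 mm above the vise's origin, 45 mm below the jaw tops; z up. The aluminium soft jaws, 9.4 mm apart, have facing upright 90 degree vee grooves in their middle, which make an upright square socket (turned 45 degrees), open at the top. A 12 mm bar has 2 mm play all round and stands there by itself.
- stand: Wooden bar stand, 170 (x) x 60 (y) x 50 (z) mm, fixed; origin at the centre of its underside. Three upright holes of 14 mm diameter, 40 mm deep, in a row along its x axis at x = -55, 0 and +55 mm; which bar is in which hole varies.
- long_bar: The longest round steel bar: 12 mm diameter, 125 mm long, about 0.11 kg, ends slightly chamfered. Origin: centre of its foot; z along the bar, up. Stands in the stand with 85 mm showing.
- long_bar_top (a point): Centre of the upper end of the longest bar, 125 mm above its foot.
- mid_bar: Round steel bar of 12 mm diameter, 90 mm long, in the stand (50 mm showing). To be left alone. Origin: centre of its foot.
- short_bar: Round steel bar of 12 mm diameter, 72 mm long, in the stand (32 mm showing). To be left alone. Origin: centre of its foot.
- die_stock: Die stock lying flat on the work board, about 0.34 kg: round dark hub, 46 mm diameter, 20 mm high, with a 12.6 mm hole through its middle (the die), and two straight handles along its x axis (up to 13 mm thick, at 10 mm height, 270 mm end to end). Origin: centre of the hub's underside, on the hole's axis; z up. Balances about the hub; can be gripped across the hub in y.
- flat_blank: Bystander: dark flat steel bar 70 x 18 x 10 mm, lying near one handle of the die stock. Origin at the centre of its underside.
- anvil_blank: Bystander: dark flat steel bar 60 x 18 x 10 mm, lying on the vise's anvil. Origin at the centre of its underside.
- stand_blank: Bystander: dark flat steel bar 70 x 18 x 10 mm, lying on the board next to the bar stand. Origin at the centre of its underside.
- tap_wrench: Bystander: steel tap wrench, 210 mm long, a small rectangular block (50 x 24 x 14 mm) with two thin handles along its x axis; no round hub. Origin at the centre of its underside.
- file: Bystander: flat file with a black handle, 320 mm long along its x axis, 24 mm high. Origin on the board, under its middle line, 165 mm from the handle end.
- hammer: Bystander: hammer lying along its x axis. Origin at its underside.
- steel_block: Bystander: steel block 80 x 60 x 22 mm. Origin at the centre of its underside.

How it is judged:
On the way:
1. the longest bar stands upright in the vise's vee, down on the slide, let go (horizontal distance between long_bar and vise_seat below 0.006 m and z of long_bar in the frame of vise_seat below 0.004 m and angle between long_bar's own z axis and vertical below 0.08 rad and contact force between the fingers and long_bar below 0.1 N and linear speed of long_bar below 0.03 m/s), for 0.3 s.
At the end, for the whole second after the job is handed in: Bar foot within 6 mm sideways and 4 mm in height of the vee seat, upright within 4.5 degrees, untouched by the robot; die stock held still by the fingers, level within 5 degrees, its hole within 5 mm of the bar's axis, underside 2 to 18 mm above the bar's end, touching neither bar nor vise (horizontal distance between long_bar and vise_seat below 0.006 m and z of long_bar in the frame of vise_seat below 0.004 m and angle between long_bar's own z axis and vertical below 0.08 rad and contact force between each of the arm, the fingers, die_stock and long_bar below 0.1 N and horizontal distance between die_stock and long_bar_top below 0.005 m and z of die_stock in the frame of long_bar_top between 0.002 and 0.018 m and angle between die_stock's own z axis and vertical below 0.09 rad and linear speed of die_stock below 0.02 m/s and contact force between the fingers and die_stock above 1 N and contact force between die_stock and vise below 0.1 N); the arm keeps its last pose, push and grip.
It fails at once if the die stock touches the bar or the vise (more than 1 N) (contact force between die_stock and long_bar above 1 N or contact force between die_stock and vise above 1 N).
It fails at once if another thing is moved by more than 25 mm (distance of any of mid_bar, short_bar, flat_blank, anvil_blank, stand_blank, tap_wrench, file, hammer, steel_block from where it was at the start of the episode above 0.025 m).
It also fails if it takes over 72 s, if anything falls off the work surface, if the arm or the gripper's body presses on something with over 40 N, if the wrist force passes 120 N, or if a joint passes its speed limit or range.

### The arm

A 6-joint arm with a two-finger parallel gripper is mounted at the origin on the work surface. World frame = base frame: x ahead of the robot, y to its left, z up, the work surface at z = 0. Lengths are in m, angles in rad, forces in N, time in s.
With the tool pointing down it reaches from about 0.35 to 0.975 m from the base axis. Payload 4.9 kg.
Tool frame: the origin (TCP) lies between the finger pads; the fingertips stand 22 mm ahead of it and the grasp point (between the pads) lies 3 mm ahead of it; z points along the fingers, y is the line along which they close (so a half turn about z gives the same grasp; the last joint's range is limited). The gripper opens to 85 mm and grips with 20 to 120 N. Pads are 22 mm wide; open, the fingers measure 114 mm over their backs; the gripper's body (76 mm by 85 mm) begins 54 mm behind the grasp point. The pads swing forward as they close: fully open they stand 13 mm farther back than shut.
Start: joints at [1.201, 0.053, 1.613, -0, 1.476, -0.119], TCP at [0.155, 0.605, 0.253] pointing down, gripper open.
Joint ranges: [-3.01, 3.01], [-1.01, 2.22], [0.06, 2.58], [-1.02, 4.17], [0.09, 2.62], [-3.14, 3.14]. Speed limits (rad/s): [2.57, 2.57, 3.14, 3.14, 3.14, 3.14].

### API

Orientations are given as a unit quaternion [w, x, y, z].
In Python, from plant import state, grab_frame, get_calibration, job_done, recognise, regions_of gives the robot as it stands.
- The arm moves only by the tool apply_moves, never from a script. Its argument "targets" is a list of rows, each an object with "translation": the shift along the tool's x, y, z normalised to -1 to 1, where 1 is 100 mm, a list of three; "twist": the turn about the tool's z normalised to -1 to 1, where 1 is 0.1 rad; "hand": the opening, from 0 (shut) to 1 (fully open). A call has 1 to 8 rows; each row shifts and turns the commanded pose from where the row before left it, along the tool's axes as they then stand; what a row does not reach is not made up. A row lasts 1/10 s, in which the tool goes at most 50 mm and 8.59 degrees, less where a joint would pass 70% of its speed; a pose out of reach is approached as far as the arm can. A call with a number of a shift or a turn outside -1 to 1 is refused whole. A call with a gripper value outside its range is refused whole. The fingers move at their own pace and stop on an object; the grip force is fixed at half the most. Time passes only in rows, so rows that do not move let the fingers close. It gives the time, the measured TCP pose, the force, the opening and the grip force at its end, in the units of the state.
- state(): the state, without advancing time (a new reading comes with each control period).
- grab_frame(name): name is "side" or "top" or "wrist"; returns the picture (384x512x3 uint8, red, green, blue); there is no depth.
- get_calibration(name): a dict with "camera_matrix" (3x3 intrinsics, pixels), "pose" (4x4, takes a point from camera to world coordinates). Camera axes: x right, y up, looking along -z (the intrinsics and any distortion apply to the point x, -y, -z); pixel columns grow to the right and rows downward; lengths in m; the calibration is good to about 2 mm. A picture is of the moment at which its call begins: read the wrist's pose just before it. get_calibration takes no time and is no camera call; for the wrist camera it gives the pose at the moment of the call.
- job_done(): hands the job in; it is judged then, once.
Trained networks look in the newest picture that a camera, given by its name, has taken for a name from the list of things; names that differ only in an ending like _2 or _b are one class to them, and where a whole thing is asked for, a point or a joint stands for the part that bears it (a point fixed in the world has none). Each returns a list of dicts, best first, with "score" (0 to 1); they miss things now and then, are a little off and sometimes report something else, mostly with a low value. They report only what shows in the picture. A call takes as long as a camera call.
- recognise(camera, query): "point" ([x, y, z] in m, in world coordinates, good to about 4 mm: the middle of the surface that is visible of it).
- regions_of(camera, query): "pixels" (384x512 bool, what is visible of it).
The state is a dict: "time": time; "joint_pos": joint angles; "joint_vel": joint speeds; "joint_efforts": joint torques, N m; "tool_pos": TCP position; "tool_rot": TCP orientation; "contact_force": force on the tool from outside, world axes, zero at the start; "ft_torque": the same for the moment, N m; "gripper_width": opening from 0.0 (shut) to 1.0 (fully open); "grasp_force": force on a finger pad.
Only numpy, scipy, OpenCV 4.12 (cv2) and the standard library are available. Lean on these libraries where they do the work, as an engineer would, in place of code of your own. Each camera call takes 0.05 s, during which the arm holds its last target. There are 200 camera calls.

## Working session

There is one attempt and no reset: what is moved stays moved. The work goes in short steps, Python scripts to look and compute and a tool call to move; the robot and the scene stay as the last step left them, time stands still between calls to the robot, and variables do not carry over. Pictures are saved under pics/ and viewed, at most 10 in all, crops included, and the job is handed in when it is done.

Besides the shell and the picture viewer there is one more tool, called after "Emit:" by a JSON object that holds its "method" and its "body". apply_moves: Moves the arm, as the interface text tells. Its arguments: {"type":"object","properties":{"targets":{"type":"array"}},"required":["targets"]}

```bash
mkdir -p pics; ls
cat > h.py <<'E'
import numpy as np, cv2
from plant import *
def save(n,f): cv2.imwrite('pics/'+f, cv2.cvtColor(grab_frame(n),cv2.COLOR_RGB2BGR))
def ray(cal,u,v):
    K=np.array(cal['camera_matrix']);P=np.array(cal['pose'])
    d=np.linalg.inv(K)@[u,v,1]; d=P[:3,:3]@(d*[1,-1,-1]); return P[:3,3],d
def onz(cal,u,v,z):
    o,d=ray(cal,u,v); return o+d*(z-o[2])/d[2]
def proj(cal,p):
    K=np.array(cal['camera_matrix']);P=np.array(cal['pose'])
    c=P[:3,:3].T@(np.array(p)-P[:3,3]); c=K@(c*[1,-1,-1]); return c[:2]/c[2]
E
python3 - <<'E'
from h import *
np.set_printoptions(precision=4,suppress=True)
print(state())
for c in('top','side'):
    save(c,c+'0.png'); print(c,get_calibration(c))
    for q in('vise','stand','long_bar','mid_bar','short_bar','die_stock','flat_blank','tap_wrench'):
        print(q,[(np.round(r['point'],3),round(r['score'],2)) for r in recognise(c,q)[:3]])
E
```

```text
pics
{'time': 0.0, 'joint_pos': array([ 1.201 ,  0.0534,  1.6143,  0.    ,  1.476 , -0.119 ]), 'joint_vel': array([-0.0009, -0.0007,  0.0005, -0.0009, -0.0021, -0.0001]), 'joint_efforts': array([  0.0002, -39.3698, -37.0166,  -0.0002,   0.0073,  -0.    ]), 'tool_pos': array([0.1549, 0.6049, 0.252 ]), 'tool_rot': array([-0.0003,  0.1251,  0.9921, -0.001 ]), 'contact_force': array([ 0.4397, -0.2212, -0.0278]), 'ft_torque': array([-0.01  , -0.0343,  0.0082]), 'grasp_force': 0.0, 'gripper_width': 1.0050131370589626}
top {'camera_matrix': array([[485.9021,   0.    , 260.8384],
       [  0.    , 485.9021, 193.3229],
       [  0.    ,   0.    ,   1.    ]]), 'pose': array([[ 0.0284,  0.9814, -0.19  ,  0.3533],
       [-0.9996,  0.0288, -0.0007,  0.0238],
       [ 0.0047,  0.1899,  0.9818,  1.4938],
       [ 0.    ,  0.    ,  0.    ,  1.    ]])}
vise [(array([ 0.536, -0.028,  0.137]), 0.79)]
stand [(array([ 0.465, -0.272,  0.068]), 0.73), (array([0.552, 0.364, 0.03 ]), 0.69), (array([ 0.644, -0.009,  0.134]), 0.61)]
long_bar []
mid_bar [(array([ 0.538, -0.029,  0.132]), 0.34)]
short_bar []
di
[... 258 characters left out ...]
 [  0.    , 386.567 , 190.924 ],
       [  0.    ,   0.    ,   1.    ]]), 'pose': array([[-0.9916,  0.107 , -0.0731,  0.5318],
       [-0.1278, -0.7141,  0.6883,  0.7655],
       [ 0.0214,  0.6919,  0.7217,  0.9242],
       [ 0.    ,  0.    ,  0.    ,  1.    ]])}
vise [(array([ 0.549, -0.002,  0.123]), 0.97)]
stand [(array([ 0.473, -0.251,  0.063]), 0.76), (array([0.546, 0.004, 0.127]), 0.5), (array([0.773, 0.12 , 0.034]), 0.3)]
long_bar [(array([ 0.523, -0.268,  0.111]), 0.55)]
mid_bar []
short_bar []
die_stock [(array([0.481, 0.304, 0.028]), 0.96)]
flat_blank [(array([0.556, 0.364, 0.03 ]), 0.53)]
tap_wrench [(array([ 0.766, -0.087,  0.028]), 0.65), (array([ 0.47 , -0.272,  0.09 ]), 0.32)]
```

View pics/top0.png

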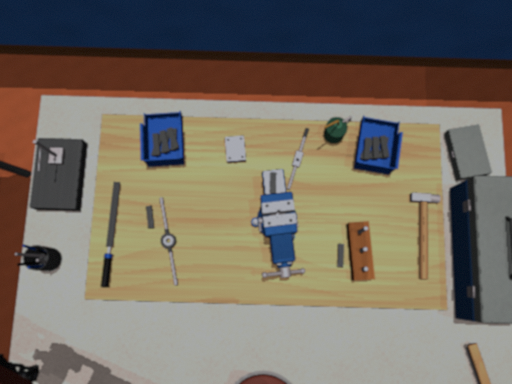

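View pics/side0.png

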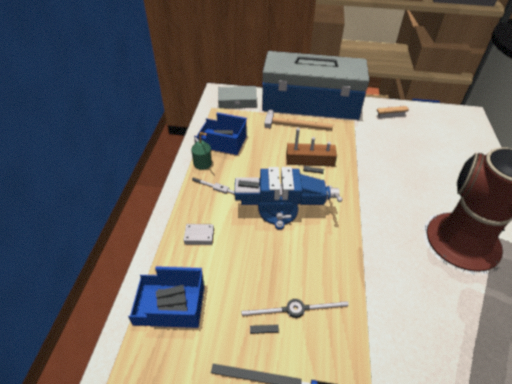

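Long bar is in the far (+x) hole of the stand (top image ~(362,230), tallest in side image at (297,138)); die stock hub is at top (168,240); vise jaws are at (278,208), T-handle at (283,272), toward the robot.

Run:
```python
from h import *
from scipy.spatial.transform import Rotation as R
np.set_printoptions(precision=3,suppress=True)
s=state();q=s['tool_rot'];r=R.from_quat([*q[1:],q[0]]).as_matrix();c=get_calibration('wrist');P=np.array(c['pose'])
print('cam in tool',r.T@(P[:3,3]-s['tool_pos']),'\n',r.T@P[:3,:3],c['camera_matrix'])
t=get_calibration('top')
for n,u,v,z in [('hub',168,240,.036),('h1',163,199,.028),('h2',176,283,.028),('jaw',278,208,.156),('bar',361,227,.151),('standfar',358,222,.066),('standnear',362,279,.066),('tee',283,272,.12)]: print(n,onz(t,u,v,z))
```

```text
cam in tool [ 0.083  0.    -0.12 ] 
 [[ 0.001  0.946  0.326]
 [ 1.    -0.001  0.   ]
 [ 0.     0.326 -0.946]] [[302.365   0.    252.7  ]
 [  0.    302.365 188.703]
 [  0.      0.      1.   ]]
hub [0.485 0.299 0.036]
h1 [0.61  0.324 0.028]
h2 [0.359 0.269 0.028]
jaw [ 0.572 -0.024  0.156]
bar [ 0.526 -0.256  0.151]
standfar [ 0.551 -0.265  0.066]
standnear [ 0.385 -0.275  0.066]
tee [ 0.397 -0.043  0.12 ]
```

Emit:
{"method": "apply_moves", "body": {"targets": [{"translation": [-0.37,-0.2,-0.25],"twist": 0,"hand": 1},{"translation": [-0.37,-0.2,-0.25],"twist": 0,"hand": 1},{"translation": [-0.37,-0.2,-0.25],"twist": 0,"hand": 1},{"translation": [-0.37,-0.2,-0.25],"twist": 0,"hand": 1},{"translation": [-0.37,-0.22,-0.2],"twist": 0,"hand": 1},{"translation": [-0.37,-0.22,-0.2],"twist": 0,"hand": 1},{"translation": [-0.37,-0.22,-0.1],"twist": 0,"hand": 1},{"translation": [-0.37,-0.22,0],"twist": 0,"hand": 1}]}}

```text
time: 1.7
tool_pos: [0.4016, 0.3682, 0.4063]
tool_rot: [0.002, 0.125, 0.992, 0.002]
contact_force: [0.3, 0.9, -0.5]
gripper_width: 1.002
grasp_force: 0.0
```

Emit:
{"method": "apply_moves", "body": {"targets": [{"translation": [-0.2,-0.45,0],"twist": 0,"hand": 1},{"translation": [-0.2,-0.45,0],"twist": 0,"hand": 1},{"translation": [-0.2,-0.45,0],"twist": 0,"hand": 1},{"translation": [-0.2,-0.45,0],"twist": 0,"hand": 1},{"translation": [-0.2,-0.45,0],"twist": 0,"hand": 1},{"translation": [-0.2,-0.45,0],"twist": 0,"hand": 1},{"translation": [-0.2,-0.45,0],"twist": 0,"hand": 1},{"translation": [0,-0.4,0],"twist": 0,"hand": 1}]}}

```text
time: 2.5
tool_pos: [0.448, -0.012, 0.4029]
tool_rot: [-0.0, 0.126, 0.992, -0.0]
contact_force: [0.9, 0.3, 0.2]
gripper_width: 1.0
grasp_force: 0.0
```

Emit:
{"method": "apply_moves", "body": {"targets": [{"translation": [0,0,0],"twist": -1,"hand": 1},{"translation": [0,0,0],"twist": -1,"hand": 1},{"translation": [0,0,0],"twist": -1,"hand": 1},{"translation": [0,0,0],"twist": 0,"hand": 1},{"translation": [0,0,0],"twist": 0,"hand": 1}]}}

```text
time: 3.0
tool_pos: [0.4476, -0.0094, 0.4034]
tool_rot: [0.0, -0.024, 1.0, -0.0]
contact_force: [0.2, -0.3, 0.9]
gripper_width: 1.0
grasp_force: 0.0
```

Run:
```python
from h import *
np.set_printoptions(precision=4,suppress=True)
s=state();print(s['time'],s['tool_pos'],s['tool_rot']);c=get_calibration('wrist')
save('wrist','w1.png')
np.savez('w1.npz',K=c['camera_matrix'],P=c['pose'])
for q in('vise','stand','long_bar','mid_bar'):
    print(q,[(np.round(r['point'],3),round(r['score'],2)) for r in recognise('wrist',q)[:3]])
```

```text
3.0 [ 0.4476 -0.0094  0.4034] [ 0.0001 -0.0236  0.9997 -0.    ]
vise [(array([ 0.518, -0.036,  0.137]), 0.6), (array([0.554, 0.358, 0.029]), 0.52)]
stand [(array([ 0.761, -0.094,  0.028]), 0.68), (array([ 0.46 , -0.262,  0.064]), 0.64)]
long_bar [(array([ 0.526, -0.266,  0.119]), 0.7)]
mid_bar [(array([ 0.472, -0.271,  0.1  ]), 0.56)]
```

View pics/w1.png

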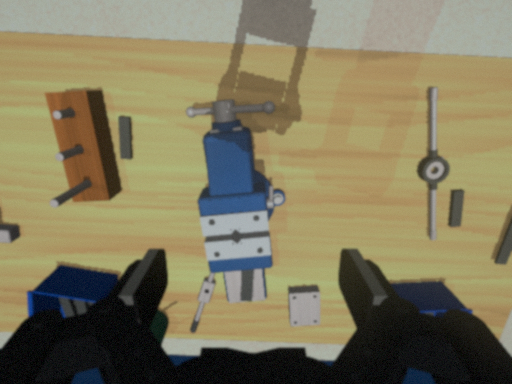

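Wrist view: vee socket at (236,237), long bar's top end at (56,202), hub of the die stock at (433,169), stand blank at (125,137).

Run:
```python
from h import *
np.set_printoptions(precision=4,suppress=True)
z=np.load('w1.npz');c={'camera_matrix':z['K'],'pose':z['P']}
for n,u,v,h in [('sock',236.5,236.5,.156),('jawL',205,239,.156),('jawR',268,235,.156),('bartop',56,202,.151),('barfoot',88,183,.066),('mid',63,155,.116),('midfoot',80,148,.066),('hub',433,169,.036),('h1',433,88,.028),('h2',433,238,.028)]: print(n,onz(c,u,v,h))
```

```text
sock [ 0.5612 -0.0259  0.156 ]
jawL [ 0.5671 -0.0687  0.156 ]
jawR [0.5569 0.0168 0.156 ]
bartop [ 0.5242 -0.2664  0.151 ]
barfoot [ 0.5253 -0.2679  0.066 ]
mid [ 0.4687 -0.2692  0.116 ]
midfoot [ 0.4692 -0.2729  0.066 ]
hub [0.4836 0.2937 0.036 ]
h1 [0.3565 0.2672 0.028 ]
h2 [0.6153 0.3304 0.028 ]
```

Emit:
{"method": "apply_moves", "body": {"targets": [{"translation": [-0.08,-0.44,0.1],"twist": 0,"hand": 1},{"translation": [-0.08,-0.44,0.1],"twist": 0,"hand": 1},{"translation": [-0.08,-0.44,0.2],"twist": 0,"hand": 1},{"translation": [-0.08,-0.44,0.2],"twist": 0,"hand": 1},{"translation": [-0.08,-0.44,0.2],"twist": 0,"hand": 1},{"translation": [0,-0.4,0.2],"twist": 0,"hand": 1},{"translation": [0,0,0],"twist": 0,"hand": 1},{"translation": [0,0,0],"twist": 0,"hand": 1}]}}

```text
time: 4.05
tool_pos: [0.5001, -0.2675, 0.3022]
tool_rot: [-0.001, -0.024, 1.0, 0.001]
contact_force: [-0.7, 0.3, 0.7]
gripper_width: 1.0
grasp_force: 0.0
```

Run:
```python
from h import *
np.set_printoptions(precision=4,suppress=True)
s=state();print(s['time'],s['tool_pos'],s['tool_rot']);c=get_calibration('wrist')
save('wrist','w2.png')
np.savez('w2.npz',K=c['camera_matrix'],P=c['pose'])
for q in('stand','long_bar','mid_bar'):
    print(q,[(np.round(r['point'],3),round(r['score'],2)) for r in recognise('wrist',q)[:3]])
print(proj(c,[.525,-.267,.151]),proj(c,[.525,-.267,.066]))
```

```text
4.05 [ 0.5001 -0.2675  0.3022] [-0.0009 -0.0237  0.9997  0.0009]
stand [(array([ 0.459, -0.277,  0.067]), 0.61)]
long_bar [(array([ 0.526, -0.268,  0.13 ]), 0.59)]
mid_bar [(array([ 0.468, -0.275,  0.118]), 0.65)]
[251.5579 202.864 ] [251.6926 177.45  ]
```

View pics/w2.png

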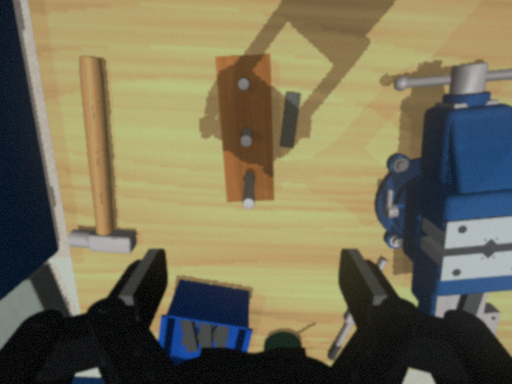

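Bar top at (248,203), 3 px left of prediction → bar at (0.5255, −0.2695); fingers will straddle it across the row.

Emit:
{"method": "apply_moves", "body": {"targets": [{"translation": [-0.254,-0.03,0],"twist": 0,"hand": 1},{"translation": [0,0,0.4],"twist": 0,"hand": 1},{"translation": [0,0,0.4],"twist": 0,"hand": 1},{"translation": [0,0,0.4],"twist": 0,"hand": 1},{"translation": [0,0,0.4],"twist": 0,"hand": 1},{"translation": [0,0,0.28],"twist": 0,"hand": 1},{"translation": [0,0,0],"twist": 0,"hand": 1},{"translation": [0,0,0],"twist": 0,"hand": 1}]}}

```text
time: 5.05
tool_pos: [0.5266, -0.2684, 0.1165]
tool_rot: [0.0, -0.025, 1.0, -0.0]
contact_force: [0.3, 0.8, 1.0]
gripper_width: 1.004
grasp_force: 0.0
```

Emit:
{"method": "apply_moves", "body": {"targets": [{"translation": [0,0,0],"twist": 0,"hand": 0},{"translation": [0,0,0],"twist": 0,"hand": 0},{"translation": [0,0,0],"twist": 0,"hand": 0},{"translation": [0,0,0],"twist": 0,"hand": 0},{"translation": [0,0,0],"twist": 0,"hand": 0},{"translation": [0,0,0],"twist": 0,"hand": 0},{"translation": [0,0,0],"twist": 0,"hand": 0},{"translation": [0,0,0],"twist": 0,"hand": 0}]}}

```text
time: 5.85
tool_pos: [0.5262, -0.2693, 0.1159]
tool_rot: [0.0, -0.025, 1.0, -0.001]
contact_force: [-0.1, -1.3, 2.8]
gripper_width: 0.124
grasp_force: 58.3
```

Emit:
{"method": "apply_moves", "body": {"targets": [{"translation": [0,0,-0.1],"twist": 0,"hand": 0},{"translation": [0,0,-0.2],"twist": 0,"hand": 0},{"translation": [0,0,-0.2],"twist": 0,"hand": 0},{"translation": [0,0,-0.35],"twist": 0,"hand": 0},{"translation": [0,0,-0.35],"twist": 0,"hand": 0},{"translation": [0,0,-0.35],"twist": 0,"hand": 0},{"translation": [0,0,-0.35],"twist": 0,"hand": 0},{"translation": [0,0,-0.2],"twist": 0,"hand": 0}]}}

```text
time: 6.65
tool_pos: [0.5262, -0.2686, 0.329]
tool_rot: [0.001, -0.025, 1.0, -0.0]
contact_force: [-0.1, -0.8, -1.2]
gripper_width: 0.121
grasp_force: 58.9
```

Run:
```python
from h import *
np.set_printoptions(precision=4,suppress=True)
s=state();print(s['time'],s['tool_pos'],s['tool_rot'],s['gripper_width'],s['contact_force']);c=get_calibration('wrist')
save('wrist','w3.png')
np.savez('w3.npz',K=c['camera_matrix'],P=c['pose'])
p=s['tool_pos'];print(proj(c,p-[0,0,.09]),proj(c,p+[0,0,.035]))
m=regions_of('wrist','long_bar')
for r in m[:2]:
    y,x=np.nonzero(r['pixels']);print(r['score'],x.min(),x.max(),y.min(),y.max())
```

```text
6.65 [ 0.5262 -0.2686  0.329 ] [ 0.0014 -0.0247  0.9997 -0.0004] 0.1210489876748292 [-0.0683 -0.7583 -1.1525]
[252.5866 201.515 ] [252.0483 330.615 ]
0.76 237 269 196 341
```

View pics/w3.png

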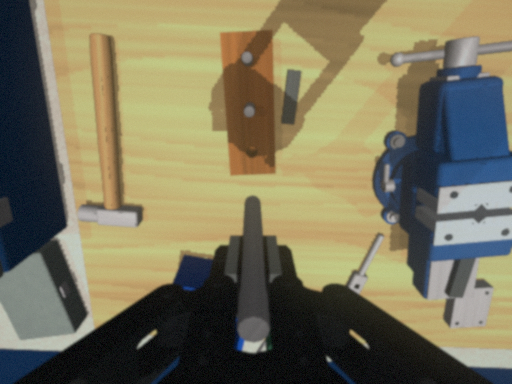

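Bar is held upright, foot at (252,196), top at (253,327), matching prediction to ~1 mm; the far stand hole is empty at (252,152).

Emit:
{"method": "apply_moves", "body": {"targets": [{"translation": [-0.07,0.4,0],"twist": 0,"hand": 0},{"translation": [-0.08,0.4,0],"twist": 0,"hand": 0},{"translation": [-0.08,0.4,0],"twist": 0,"hand": 0},{"translation": [-0.08,0.4,0],"twist": 0,"hand": 0},{"translation": [-0.08,0.4,0],"twist": 0,"hand": 0},{"translation": [-0.08,0.4,0.2],"twist": 0,"hand": 0},{"translation": [0,0,0.24],"twist": 0,"hand": 0},{"translation": [0,0,0],"twist": 0,"hand": 0}]}}

```text
time: 7.55
tool_pos: [0.5581, -0.0249, 0.2747]
tool_rot: [-0.006, -0.026, 1.0, 0.001]
contact_force: [-0.3, 0.4, -2.1]
gripper_width: 0.124
grasp_force: 59.0
```

Run:
```python
from h import *
np.set_printoptions(precision=4,suppress=True)
s=state();print(s['time'],s['tool_pos'],s['tool_rot'],s['gripper_width'],s['contact_force']);c=get_calibration('wrist')
im=cv2.cvtColor(grab_frame('wrist'),cv2.COLOR_RGB2BGR);cv2.imwrite('pics/w4.png',im)
np.savez('w4.npz',K=c['camera_matrix'],P=c['pose'])
cv2.imwrite('pics/w4c.png',cv2.resize(im[110:260,170:340],None,fx=4,fy=4,interpolation=cv2.INTER_CUBIC))
p=s['tool_pos'];print(proj(c,p-[0,0,.09]),proj(c,p+[0,0,.035]),proj(c,[.561,-.026,.156]))
```

```text
7.55 [ 0.5581 -0.0249  0.2747] [-0.0056 -0.0258  0.9997  0.0013] 0.12410483578312373 [-0.3356  0.3781 -2.143 ]
[252.1608 203.0666] [252.4987 329.4565] [250.6925 193.935 ]
```

View pics/w4c.png

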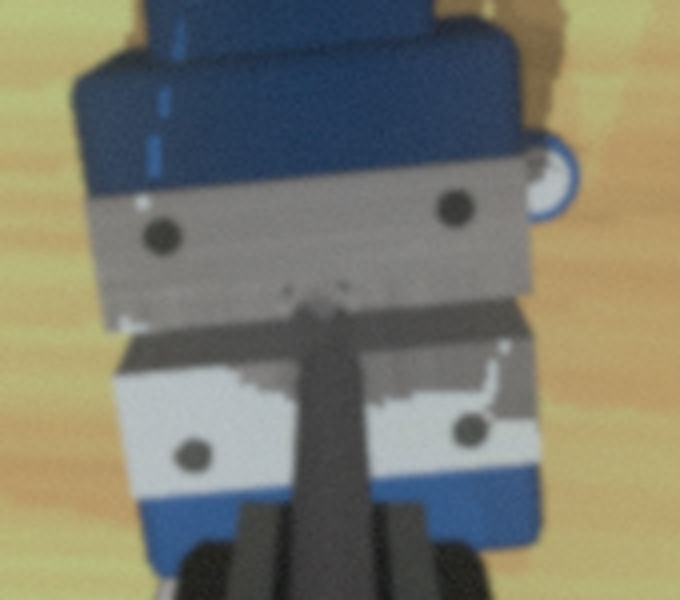

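The crop shows the four jaw bolts (crop (162,236),(455,208),(193,456),(470,430)), whose diagonals cross at full-image (250.0,193.9): the socket; the bar's foot is just beside it, in shadow.

Run:
```python
from h import *
np.set_printoptions(precision=4,suppress=True)
z=np.load('w4.npz');c={'camera_matrix':z['K'],'pose':z['P']}
print('sock',onz(c,250.05,193.9,.156))
z=np.load('w3.npz');c3={'camera_matrix':z['K'],'pose':z['P']}
p=np.array([.5262,-.2686,.329])
print('w3 near foot edge pred',proj(c3,p+[-.006,0,-.09]),'far top edge pred',proj(c3,p+[.006,0,.035]))
im=cv2.imread('pics/w3.png');print(im[186:206,252].mean(1).round(),im[325:350,253].mean(1).round())
s=state();print(s['tool_pos'],s['tool_rot']);c=get_calibration('wrist')
im=cv2.cvtColor(grab_frame('wrist'),cv2.COLOR_RGB2BGR)
np.savez('w5.npz',K=c['camera_matrix'],P=c['pose']);p=s['tool_pos']
print('pred foot edge',proj(c,p+[-.006,0,-.09]),'cent',proj(c,p+[0,0,-.09]))
a=cv2.resize(im[165:225,215:290],None,fx=8,fy=8,interpolation=cv2.INTER_CUBIC)
a=np.clip(255*(a/255.)**.6*1.2,0,255).astype('uint8');cv2.imwrite('pics/w5c.png',a)
```

```text
sock [ 0.561  -0.0265  0.156 ]
w3 near foot edge pred [253.0132 193.9034] far top edge pred [251.278  343.4681]
[165. 169. 170. 172. 169. 175. 173. 172. 160. 131.  98.  84.  81.  79.
  79.  79.  77.  78.  81.  81.] [ 96.  98.  98.  96.  98.  96.  99.  97. 101. 101. 103. 101. 102.  99.
 100. 105. 118. 151. 175. 189. 191. 191. 191. 193. 190.]
[ 0.5591 -0.026   0.2772] [-0.0038 -0.0251  0.9997  0.0008]
pred foot edge [252.6608 195.1552] cent [252.2546 202.6952]
```

View pics/w5c.png

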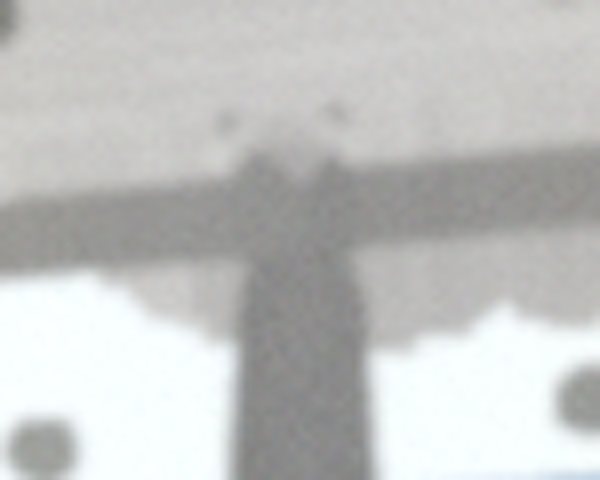

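Emit:
{"method": "apply_moves", "body": {"targets": [{"translation": [0,0,0.1],"twist": 0,"hand": 0},{"translation": [0,0,0],"twist": 0,"hand": 0},{"translation": [0,0,0],"twist": 0,"hand": 0},{"translation": [0,0,0],"twist": 0,"hand": 0}]}}

```text
time: 8.05
tool_pos: [0.5613, -0.0273, 0.272]
tool_rot: [0.0, -0.024, 1.0, -0.0]
contact_force: [0.5, 0.1, -0.3]
gripper_width: 0.123
grasp_force: 59.0
```

Run:
```python
from h import *
np.set_printoptions(precision=4,suppress=True)
for i in range(3):
    im=cv2.cvtColor(grab_frame('wrist'),cv2.COLOR_RGB2BGR);s=state();print(s['tool_pos'],s['tool_rot'])
c=get_calibration('wrist');p=s['tool_pos']
print('sock',proj(c,[.561,-.0263,.156]),'foot edge',proj(c,p+[-.006,0,-.09]),'cent',proj(c,p+[0,0,-.09]))
a=cv2.resize(im[140:240,190:310],None,fx=6,fy=6,interpolation=cv2.INTER_CUBIC)
a=np.clip(255*(a/255.)**.6*1.1,0,255).astype('uint8');cv2.imwrite('pics/w6c.png',a)
```

```text
[ 0.5613 -0.0272  0.272 ] [ 0.0005 -0.0243  0.9997 -0.0001]
[ 0.5613 -0.0271  0.2719] [ 0.0005 -0.0244  0.9997 -0.0001]
[ 0.5613 -0.0271  0.2718] [ 0.0004 -0.0245  0.9997 -0.0001]
sock [253.4361 190.0471] foot edge [252.8555 194.2006] cent [252.4571 201.7333]
```

View pics/w6c.png

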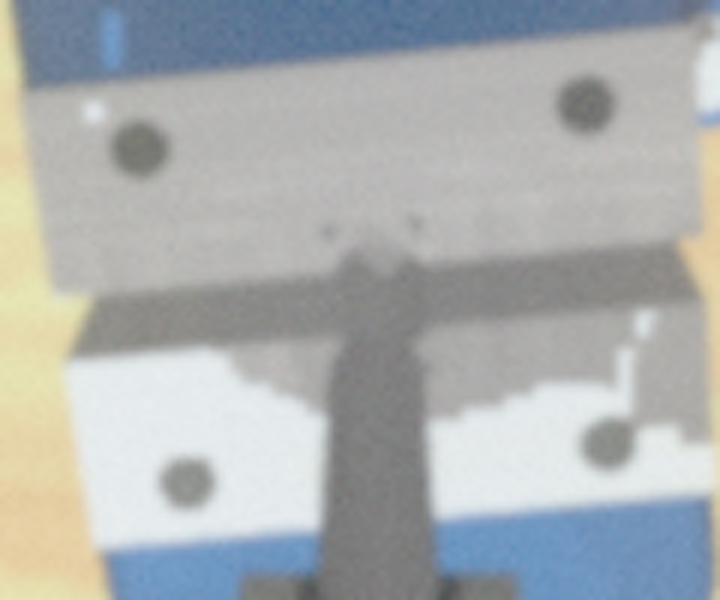

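Bolt diagonals cross at (253.3,189.9), as predicted for a socket at (0.561, −0.0263); bar foot sits ~0.8 mm off in each axis, so correct and lower.

Emit:
{"method": "apply_moves", "body": {"targets": [{"translation": [0.007,0.008,0],"twist": 0,"hand": 0},{"translation": [0,0,0.1],"twist": 0,"hand": 0},{"translation": [0,0,0.1],"twist": 0,"hand": 0},{"translation": [0,0,0.1],"twist": 0,"hand": 0},{"translation": [0,0,0.1],"twist": 0,"hand": 0},{"translation": [0,0,0],"twist": 0,"hand": 0},{"translation": [0,0,0],"twist": 0,"hand": 0}]}}

```text
time: 8.9
tool_pos: [0.5601, -0.0261, 0.2307]
tool_rot: [-0.001, -0.025, 1.0, 0.0]
contact_force: [0.8, 0.1, -1.6]
gripper_width: 0.123
grasp_force: 59.0
```

Emit:
{"method": "apply_moves", "body": {"targets": [{"translation": [0,0,0.1],"twist": 0,"hand": 0},{"translation": [0,0,0.1],"twist": 0,"hand": 0},{"translation": [0,0,0.06],"twist": 0,"hand": 0},{"translation": [0,0,0],"twist": 0,"hand": 0},{"translation": [0,0,0],"twist": 0,"hand": 0}]}}

```text
time: 9.4
tool_pos: [0.5602, -0.0261, 0.205]
tool_rot: [-0.0, -0.025, 1.0, 0.0]
contact_force: [-0.9, 0.6, -1.1]
gripper_width: 0.119
grasp_force: 59.0
```

Emit:
{"method": "apply_moves", "body": {"targets": [{"translation": [0,0,0.02],"twist": 0,"hand": 0},{"translation": [0,0,0],"twist": 0,"hand": 0},{"translation": [0,0,0.01],"twist": 0,"hand": 0},{"translation": [0,0,0],"twist": 0,"hand": 0}]}}

```text
time: 9.8
tool_pos: [0.5603, -0.0261, 0.2024]
tool_rot: [0.0, -0.025, 1.0, -0.0]
contact_force: [-0.2, -0.4, -1.1]
gripper_width: 0.121
grasp_force: 59.0
```

Emit:
{"method": "apply_moves", "body": {"targets": [{"translation": [0,0,0.01],"twist": 0,"hand": 0},{"translation": [0,0,0],"twist": 0,"hand": 0},{"translation": [0,0,0],"twist": 0,"hand": 0}]}}

```text
time: 10.1
tool_pos: [0.5603, -0.0261, 0.2013]
tool_rot: [-0.0, -0.025, 1.0, -0.0]
contact_force: [0.2, -0.1, -1.3]
gripper_width: 0.124
grasp_force: 59.0
```

Emit:
{"method": "apply_moves", "body": {"targets": [{"translation": [0,0,0.01],"twist": 0,"hand": 0},{"translation": [0,0,0],"twist": 0,"hand": 0},{"translation": [0,0,0],"twist": 0,"hand": 0}]}}

```text
time: 10.4
tool_pos: [0.5606, -0.0261, 0.2009]
tool_rot: [0.0, -0.025, 1.0, -0.0]
contact_force: [-0.6, -0.2, 1.8]
gripper_width: 0.124
grasp_force: 59.3
```

Emit:
{"method": "apply_moves", "body": {"targets": [{"translation": [0,0,0.005],"twist": 0,"hand": 0},{"translation": [0,0,0],"twist": 0,"hand": 0},{"translation": [0,0,0],"twist": 0,"hand": 0}]}}

```text
time: 10.7
tool_pos: [0.5607, -0.0261, 0.2008]
tool_rot: [0.001, -0.025, 1.0, -0.0]
contact_force: [-1.6, 0.2, 5.7]
gripper_width: 0.121
grasp_force: 59.5
```

Emit:
{"method": "apply_moves", "body": {"targets": [{"translation": [0,0,-0.01],"twist": 0,"hand": 0.12},{"translation": [0,0,0],"twist": 0,"hand": 0.3},{"translation": [0,0,0],"twist": 0,"hand": 0.6},{"translation": [0,0,0],"twist": 0,"hand": 1},{"translation": [0,0,0],"twist": 0,"hand": 1},{"translation": [0,0,0],"twist": 0,"hand": 1},{"translation": [0,0,0],"twist": 0,"hand": 1},{"translation": [0,0,0],"twist": 0,"hand": 1}]}}

```text
time: 11.5
tool_pos: [0.5603, -0.0261, 0.2008]
tool_rot: [0.0, -0.025, 1.0, -0.0]
contact_force: [0.2, -0.8, -0.5]
gripper_width: 0.998
grasp_force: 0.0
```

Emit:
{"method": "apply_moves", "body": {"targets": [{"translation": [0,0,-0.1],"twist": 0,"hand": 1},{"translation": [0,0,-0.4],"twist": 0,"hand": 1},{"translation": [0,0,-0.4],"twist": 0,"hand": 1},{"translation": [0,0,-0.4],"twist": 0,"hand": 1},{"translation": [0,0,-0.4],"twist": 0,"hand": 1},{"translation": [0,0,0],"twist": 0,"hand": 1},{"translation": [0,0,0],"twist": 0,"hand": 1}]}}

```text
time: 12.2
tool_pos: [0.5608, -0.0262, 0.3732]
tool_rot: [0.002, -0.025, 1.0, -0.0]
contact_force: [0.1, -0.3, -1.7]
gripper_width: 1.003
grasp_force: 0.0
```

Run:
```python
from h import *
np.set_printoptions(precision=4,suppress=True)
im=cv2.cvtColor(grab_frame('wrist'),cv2.COLOR_RGB2BGR);s=state();print(s['time'],s['tool_pos'],s['tool_rot'],s['gripper_width'])
c=get_calibration('wrist');np.savez('w7.npz',K=c['camera_matrix'],P=c['pose'])
cv2.imwrite('pics/w7.png',im)
for n,p in [('top',[.5605,-.0261,.236]),('sock',[.561,-.0263,.156])]: print(n,proj(c,p))
a=cv2.resize(im[100:250,160:340],None,fx=4,fy=4,interpolation=cv2.INTER_CUBIC);cv2.imwrite('pics/w7c.png',a)
```

```text
12.25 [ 0.5602 -0.0261  0.371 ] [ 0.0002 -0.0246  0.9997 -0.0001] 0.9956353547131622
top [252.4741 183.5134]
sock [252.3447 162.1784]
```

View pics/w7c.png

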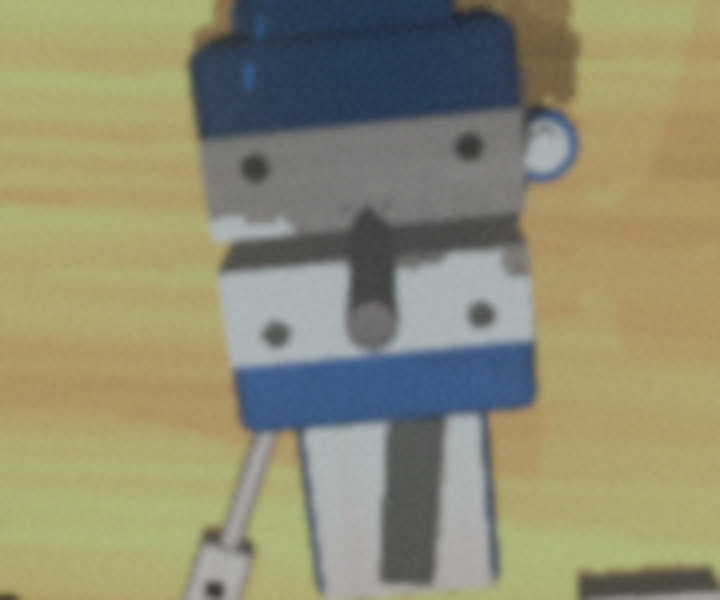

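Bar stands upright in the vee; its top face is at image (253.0,181.3), jaws' vee behind it. Now on to the die stock.

Run:
```python
from h import *
np.set_printoptions(precision=4,suppress=True)
z=np.load('w7.npz');c={'camera_matrix':z['K'],'pose':z['P']}
print('top',onz(c,253,181.3,.236))
# bolts here: diagonal crossing
b=[(255,168),(469,146),(276,334),(481,314)]
B=[onz(c,160+x/4,100+y/4,.156) for x,y in b];print(np.array(B),np.mean(B,0))
```

```text
top [ 0.5584 -0.0257  0.236 ]
[[ 0.5395 -0.0593  0.156 ]
 [ 0.5305 -0.0002  0.156 ]
 [ 0.5879 -0.0522  0.156 ]
 [ 0.5788  0.007   0.156 ]] [ 0.5592 -0.0262  0.156 ]
```

Emit:
{"method": "apply_moves", "body": {"targets": [{"translation": [0.2,0.4,0],"twist": -1,"hand": 1},{"translation": [0.2,0.4,0],"twist": -0.9,"hand": 1},{"translation": [0.2,0.4,0],"twist": 0,"hand": 1},{"translation": [0.2,0.4,0],"twist": 0,"hand": 1},{"translation": [0.1,0.4,0.1],"twist": 0,"hand": 1},{"translation": [0,0.4,0.3],"twist": 0,"hand": 1},{"translation": [0,0.4,0.4],"twist": 0,"hand": 1},{"translation": [0,0.4,0.4],"twist": 0,"hand": 1}]}}

```text
time: 13.05
tool_pos: [0.4078, 0.2628, 0.2573]
tool_rot: [-0.001, -0.12, 0.993, -0.0]
contact_force: [0.5, 0.5, -0.4]
gripper_width: 0.997
grasp_force: 0.0
```

Emit:
{"method": "apply_moves", "body": {"targets": [{"translation": [0,0,0],"twist": 0,"hand": 1},{"translation": [0,0,0],"twist": 0,"hand": 1},{"translation": [0,0,0],"twist": 0,"hand": 1}]}}

```text
time: 13.35
tool_pos: [0.4099, 0.2613, 0.2607]
tool_rot: [0.0, -0.119, 0.993, -0.0]
contact_force: [0.4, 0.3, -0.0]
gripper_width: 0.998
grasp_force: 0.0
```

Run:
```python
from h import *
np.set_printoptions(precision=4,suppress=True)
c=get_calibration('wrist');s=state();print(s['time'],s['tool_pos'],s['tool_rot'])
im=cv2.cvtColor(grab_frame('wrist'),cv2.COLOR_RGB2BGR)
np.savez('w8.npz',K=c['camera_matrix'],P=c['pose'],p=s['tool_pos'],q=s['tool_rot'])
cv2.imwrite('pics/w8.png',im)
print('hub pred',proj(c,[.484,.295,.036]))
print([(np.round(r['point'],3),round(r['score'],2)) for r in recognise('wrist','die_stock')[:2]])
r=regions_of('wrist','die_stock')[0]['pixels']
y,x=np.nonzero(r)
W=np.array([onz(c,u,v,.028)[:2] for u,v in zip(x,y)])
m=W.mean(0);w,V=np.linalg.eigh(np.cov((W-m).T));print('mean',m,'axis deg',np.degrees(np.arctan2(V[1,1],V[0,1])),x.min(),x.max(),y.min(),y.max())
```

```text
13.35 [0.4099 0.2613 0.2607] [ 0.0004 -0.119   0.9929 -0.0001]
hub pred [264.9586 221.7112]
[(array([0.413, 0.473, 0.036]), 0.7)]Traceback (most recent call last):
  File "<stdin>", line 9, in <module>
IndexError: list index out of range
```

View pics/w8.png

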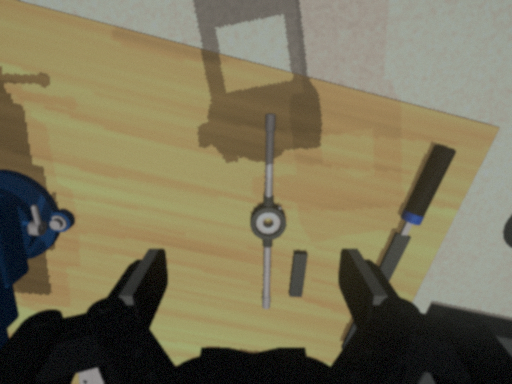

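Die stock in view: hub centre ≈ (268,222), handle ends ≈ (271,114) and (266,307); flat blank at (298,273), clear of where the fingers go.

Run:
```python
from h import *
from scipy.spatial.transform import Rotation as R
np.set_printoptions(precision=4,suppress=True)
z=np.load('w8.npz');c={'camera_matrix':z['K'],'pose':z['P']}
im=cv2.imread('pics/w8.png')
g=im[195:250,240:297].max(2);m=(g<95).astype('uint8')
n,l,st,ce=cv2.connectedComponentsWithStats(m)
for i in range(1,n):
    if st[i,4]>30: print(st[i],ce[i]+[240,195])
for h in [(268,222)]: print('hole',onz(c,*h,.036))
a,b=onz(c,271,114,.027),onz(c,266,307,.027);d=b-a
print(a,b,'mid',(a+b)/2,'len',np.linalg.norm(d),'yaw',np.degrees(np.arctan2(d[1],d[0])))
for u,v in [(298,251),(298,296)]: print('blank',onz(c,u,v,.026))
q=z['q'];r=R.from_quat([*q[1:],q[0]]).as_matrix();print('toolx yaw',np.degrees(np.arctan2(-r[1,0],-r[0,0])))
print('hole in tool axes',r.T@(onz(c,268,222,.036)-z['p']))
cv2.imwrite('pics/w8c.png',cv2.resize(im[190:255,235:300],None,fx=8,fy=8,interpolation=cv2.INTER_CUBIC))
```

```text
[ 11   0  34  52 689] [267.3295 219.5689]
hole [0.4835 0.2988 0.036 ]
[0.3555 0.2694 0.027 ] [0.6177 0.3314 0.027 ] mid [0.4866 0.3004 0.027 ] len 0.2694084439488157 yaw 13.302891168413892
blank [0.5197 0.3502 0.026 ]
blank [0.5893 0.3708 0.026 ]
toolx yaw 13.66430472173191
hole in tool axes [-0.0802  0.0192  0.2247]
```

View pics/w8c.png

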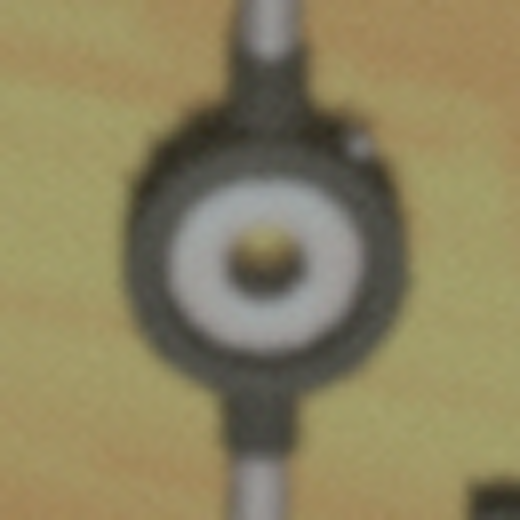

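Emit:
{"method": "apply_moves", "body": {"targets": [{"translation": [-0.4,0.09,0.1],"twist": 0,"hand": 1},{"translation": [-0.42,0.103,0.2],"twist": 0.06,"hand": 1},{"translation": [0,0,0.4],"twist": 0,"hand": 1},{"translation": [0,0,0.4],"twist": 0,"hand": 1},{"translation": [0,0,0.2],"twist": 0,"hand": 1},{"translation": [0,0,0],"twist": 0,"hand": 1},{"translation": [0,0,0],"twist": 0,"hand": 1},{"translation": [0,0,0],"twist": 0,"hand": 1}]}}

```text
time: 14.3
tool_pos: [0.4862, 0.3003, 0.133]
tool_rot: [0.002, -0.116, 0.993, 0.001]
contact_force: [0.3, -0.1, -0.1]
gripper_width: 1.003
grasp_force: 0.0
```

Run:
```python
from h import *
from scipy.spatial.transform import Rotation as R
np.set_printoptions(precision=4,suppress=True)
c=get_calibration('wrist');s=state();print(s['time'],s['tool_pos'],s['tool_rot'])
im=cv2.cvtColor(grab_frame('wrist'),cv2.COLOR_RGB2BGR)
np.savez('w9.npz',K=c['camera_matrix'],P=c['pose'],p=s['tool_pos'],q=s['tool_rot'])
cv2.imwrite('pics/w9.png',im)
p=s['tool_pos'];print('TCP axis at hub top',proj(c,[p[0],p[1],.036]))
u,v=proj(c,[p[0],p[1],.036]).astype(int)
hsv=cv2.cvtColor(im,cv2.COLOR_BGR2HSV);roi=np.s_[v-35:v+40,u-45:u+45]
lo=(hsv[roi][...,1]<60).astype('uint8')  # grey metal (hub)
br=((hsv[roi][...,1]<60)&(hsv[roi][...,2]>140)).astype('uint8')
for nm,m in(('grey',lo),('bright',br)):
    n,l,st,ce=cv2.connectedComponentsWithStats(m)
    for i in range(1,n):
        if st[i,4]>80: print(nm,st[i]+[u-45,v-35,0,0,0],ce[i]+[u-45,v-35])
```

```text
14.3 [0.4862 0.3003 0.133 ] [ 0.0022 -0.1161  0.9932  0.0007]
TCP axis at hub top [252.6653 197.9233]
grey [ 224  162   56   75 2521] [251.785 195.954]
```

I have used up my picture budget, so I continue with numbers only.

Run:
```python
from h import *
from scipy.spatial.transform import Rotation as R
np.set_printoptions(precision=4,suppress=True,linewidth=200)
z=np.load('w9.npz');c={'camera_matrix':z['K'],'pose':z['P']};p=z['p'];q=z['q'];r=R.from_quat([*q[1:],q[0]]).as_matrix()
im=cv2.imread('pics/w9.png');g=cv2.cvtColor(im,cv2.COLOR_BGR2GRAY)
print(g[155:245:3,218:290:3])
roi=g[160:240,215:290];t,m=cv2.threshold(cv2.GaussianBlur(roi,(3,3),0),0,255,cv2.THRESH_OTSU)
hs=cv2.cvtColor(im,cv2.COLOR_BGR2HSV)[160:240,215:290]
m=((hs[...,1]<90)&(roi>105)).astype('uint8')
n,l,st,ce=cv2.connectedComponentsWithStats(m)
for i in range(1,n):
    if st[i,4]>40: print(st[i],ce[i]+[215,160])
```

```text
[[ 98 101 101 101 103 101 102 102  95  49  52  53  46  50  69  91 104 104 101 101  95  90  89  87]
 [ 96  96  97  95  97  97 102  98  91  42  52  51  48  42  70  98 101 101 102 102  97  94  86  89]
 [101  98  99  96  96  93  95  97  89  46  47  54  51  45  72  99 100 103 102 105  94  93  90  90]
 [105 101  99 100  96  97  98  96  86  46  47  52  54  45  66  88 100  99 100 101 100  93  89  93]
 [108 109 106 106 103 100  81  57  43  43  48  49  47  45  39  51  66  94  96  97  94  90  91  87]
 [105 109 106 110 108  80  45  38  45  46  47  50  46  49  39  34  43  82  81  89  95  88  87  88]
 [106 103 104 103  79  46  46  49  52  54  54  56  52  54  54  54  44  62  80  90  97  88  88  86]
 [106 105 106  93  45  46  59  56  53  49  56  57  54  58  54  53  58  51  41  70  96  94  96  93]
 [106 105 105  67  48  56  53  58  69  89 106 109 108 101  78  55  53  56  55  50  95  96  97  95]
 [111 108  99  52  54  53  57  84 102 105 105 107 107 106 112 100  62  53  57  51  70  99  95  97]
 [111 108  83  56  59  54  84 105 105 105 109 106  98 106 105 104 100  59  53  54  54  96  96  95]
 [107 110  
[... 1244 characters left out ...]
51 152 154 152 151 151 150 148]
 [152 151 148 147 148 148 150 151 151  77  66  72  72  63 129 154 151 151 153 154 153 151 155 153]
 [154 155 149 147 151 149 150 150 148  77  68  74  69  63 129 151 154 150 152 153 152 157 153 153]
 [153 151 154 153 152 154 149 148 147  83  67  72  71  64 132 152 153 151 152 152 152 155 155 150]
 [154 148 149 152 150 152 149 151 153 136 107 104 101 106 151 156 156 157 156 155 154 153 150 155]
 [158 151 146 146 148 147 146 150 149 139 130 160 140 118 148 153 155 152 158 154 156 151 149 150]
 [156 151 155 151 155 154 150 149 148 138 129 165 145 117 147 152 151 153 150 157 153 152 147 148]]
[26 19 22  8 80] [252.1875 182.0125]
[31 76 12  4 41] [251.4146 237.7561]
```

Emit:
{"method": "apply_moves", "body": {"targets": [{"translation": [0.017,-0.009,0],"twist": 0,"hand": 1},{"translation": [0,0,0.3],"twist": 0,"hand": 1},{"translation": [0,0,0.3],"twist": 0,"hand": 1},{"translation": [0,0,0.2],"twist": 0,"hand": 1},{"translation": [0,0,0.1],"twist": 0,"hand": 1},{"translation": [0,0,0],"twist": 0,"hand": 1},{"translation": [0,0,0],"twist": 0,"hand": 1},{"translation": [0,0,0],"twist": 0,"hand": 1}]}}

```text
time: 15.15
tool_pos: [0.4843, 0.2992, 0.042]
tool_rot: [0.002, -0.116, 0.993, 0.0]
contact_force: [-0.2, 0.2, 0.8]
gripper_width: 0.999
grasp_force: 0.0
```

Emit:
{"method": "apply_moves", "body": {"targets": [{"translation": [0,0,0.015],"twist": 0,"hand": 1},{"translation": [0,0,0],"twist": 0,"hand": 0.7},{"translation": [0,0,0],"twist": 0,"hand": 0.6},{"translation": [0,0,0],"twist": 0,"hand": 0.5},{"translation": [0,0,0],"twist": 0,"hand": 0.2},{"translation": [0,0,0],"twist": 0,"hand": 0.2},{"translation": [0,0,0],"twist": 0,"hand": 0},{"translation": [0,0,0],"twist": 0,"hand": 0}]}}

```text
time: 15.95
tool_pos: [0.4833, 0.2988, 0.0394]
tool_rot: [0.0, -0.116, 0.993, 0.0]
contact_force: [-2.1, -0.2, 6.1]
gripper_width: 0.517
grasp_force: 60.6
```

Emit:
{"method": "apply_moves", "body": {"targets": [{"translation": [0,0,-0.1],"twist": 0,"hand": 0},{"translation": [0,0,-0.2],"twist": 0,"hand": 0},{"translation": [0,0,-0.4],"twist": 0,"hand": 0},{"translation": [0,0,-0.45],"twist": 0,"hand": 0},{"translation": [0,0,-0.45],"twist": 0,"hand": 0},{"translation": [0,0,-0.45],"twist": 0,"hand": 0},{"translation": [0,0,-0.45],"twist": 0,"hand": 0},{"translation": [0,0,-0.45],"twist": 0,"hand": 0}]}}

```text
time: 16.75
tool_pos: [0.4823, 0.2983, 0.3345]
tool_rot: [-0.001, -0.116, 0.993, -0.0]
contact_force: [-0.0, 0.6, -2.7]
gripper_width: 0.512
grasp_force: 62.2
```

Emit:
{"method": "apply_moves", "body": {"targets": [{"translation": [0,0,-0.1],"twist": 0,"hand": 0},{"translation": [0,0,0],"twist": 0,"hand": 0},{"translation": [0,0,0],"twist": 0,"hand": 0},{"translation": [0,0,0],"twist": 0,"hand": 0}]}}

```text
time: 17.15
tool_pos: [0.482, 0.2982, 0.3395]
tool_rot: [-0.003, -0.116, 0.993, -0.001]
contact_force: [-0.7, -0.2, -3.2]
gripper_width: 0.516
grasp_force: 62.1
```

Run:
```python
from h import *
from scipy.spatial.transform import Rotation as R
np.set_printoptions(precision=4,suppress=True,linewidth=220)
c=get_calibration('wrist');s=state();print(s['time'],s['tool_pos'],s['tool_rot'],s['gripper_width'],s['ft_torque'],s['contact_force'])
im=cv2.cvtColor(grab_frame('wrist'),cv2.COLOR_RGB2BGR);cv2.imwrite('pics/w10.png',im)
p=s['tool_pos'];q=s['tool_rot'];np.savez('w10.npz',K=c['camera_matrix'],P=c['pose'],p=p,q=q)
r=R.from_quat([*q[1:],q[0]]).as_matrix()
for n,t in (('hole',[0,0,.0034]),('near handle end',[.135,0,.0134]),('far',[-.135,0,.0134]),('hub near',[.023,0,.0034])): print(n,proj(c,p+r@np.array(t)))
g=cv2.cvtColor(im,cv2.COLOR_BGR2GRAY);print(g[225:345:4,200:306:4])
```

```text
17.15 [0.482  0.2982 0.3395] [-0.0031 -0.1163  0.9932 -0.001 ] 0.5164925305245225 [ 0.0226 -0.0028 -0.0169] [-0.7258 -0.187  -3.2324]
hole [252.7877 268.4162]
near handle end [253.0126 -67.6823]
far [252.6575 437.3444]
hub near [252.8191 224.6403]
[[172 173 177 177 180 180 148  55  49  46  44  53  52  55  54  53  49  42  46  43  88 143 167 167 170 162 169]
 [175 175 176 173 170 132  49  50  43  44  45  45  47  49  49  41  47  46  43  50  87  85 143 162 160 156 155]
 [176 173 175 172 144  45  41  48  46  48  45  53  54  51  55  55  49  45  45  45  65 101  94 177 174 160 156]
 [129 129 124 173  67  42  42  50  51  54  54  55  51  50  51  52  57  59  55  50  47  49  48 159 144 118 123]
 [ 68  62  37 141  45  43  49  57  56  54  53  58  53  50  55  57  52  51  54  56  53  46  48  90  70  51  68]
 [ 71  46  36  49  48  52  61  58  55  52  58  80  97  92  91  89  66  51  53  54  56  53  48  48  41  39  68]
 [ 67  40  35  35  54  54  55  59  62  95 102  99 101 105 101 102 103  98  79  50  53  55  50  44  41  37  59]
 [ 63  31  30  44  51  51  52  70  99  99  96  99 102 100 100 100 103 103  
[... 1778 characters left out ...]
 160 160 162 165 167 167 171 100]
 [ 46  72  73  75  66  59  72  77  75  39  68  57  69  72  68  61  40  62 107 167 172 171 168 166 157 158 138]
 [ 55  68  78  74  76  38  70  79  80  54  73  83  83  74  77  83  28  74 126 163 163 168 168 170 171 167 166]
 [ 56  68  74  74  74  38  78  78  75  69  73  89 149 162 154 113  32  75 140 161 161 160 161 161 160 162 166]
 [ 58  70  76  75  78  54  73  74  75  63  77  85 152 167 154 112  43  75 160 170 171 165 158 158 157 159 159]
 [ 43  71  76  79  75  66  74  76  75  68  75  84 151 169 153 108  49  85 166 170 172 173 169 171 168 159 146]
 [ 35  70  76  78  72  74  71  80  75  73  76  88 151 172 155 109  64 100 171 170 175 174 177 175 172 169 147]]
```

Emit:
{"method": "apply_moves", "body": {"targets": [{"translation": [0,-0.2,0],"twist": 0,"hand": 0},{"translation": [0,-0.45,0],"twist": 0,"hand": 0},{"translation": [0,-0.45,0],"twist": 0,"hand": 0},{"translation": [0,-0.45,0],"twist": 0,"hand": 0},{"translation": [0,-0.45,0],"twist": 0,"hand": 0},{"translation": [0,-0.45,0],"twist": 0,"hand": 0},{"translation": [0,-0.45,0],"twist": 0,"hand": 0},{"translation": [0,-0.3,0],"twist": 0,"hand": 0}]}}

```text
time: 18.0
tool_pos: [0.5567, -0.0154, 0.3412]
tool_rot: [-0.002, -0.115, 0.993, 0.0]
contact_force: [-0.1, 0.3, -3.4]
gripper_width: 0.514
grasp_force: 62.4
```

Emit:
{"method": "apply_moves", "body": {"targets": [{"translation": [-0.01,-0.13,0],"twist": 0,"hand": 0},{"translation": [0,0,0],"twist": 0,"hand": 0},{"translation": [0,0,0],"twist": 0,"hand": 0},{"translation": [0,0,0],"twist": 0,"hand": 0},{"translation": [0,0,0],"twist": 0,"hand": 0}]}}

```text
time: 18.5
tool_pos: [0.5608, -0.0238, 0.3436]
tool_rot: [-0.0, -0.117, 0.993, 0.0]
contact_force: [-0.1, -0.1, -3.1]
gripper_width: 0.519
grasp_force: 62.4
```

```bash
cat > chk.py <<'E'
from h import *
from scipy.spatial.transform import Rotation as R
np.set_printoptions(precision=4,suppress=True,linewidth=220)
s=state();p=s['tool_pos'];q=s['tool_rot'];r=R.from_quat([*q[1:],q[0]]).as_matrix()
print(s['time'],p,q,s['gripper_width'],s['contact_force'],s['ft_torque'])
for cam in('side','top'):
    c=get_calibration(cam);im=grab_frame(cam);cv2.imwrite(f'pics/f_{cam}_{s["time"]:.2f}.png',im[...,::-1])
    for n,t in (('near end',[.135,0,.0134]),('far end',[-.135,0,.0134]),('hub',[0,0,.0034])): print(cam,n,proj(c,p+r@np.array(t)))
    print(' bar top',proj(c,[.5603,-.026,.236]),'barjaw',proj(c,[.5603,-.026,.156]))
    for nm in('die_stock','long_bar'):
        for k in regions_of(cam,nm)[:2]:
            y,x=np.nonzero(k['pixels']);L,Rr=x.argmin(),x.argmax();T,B=y.argmin(),y.argmax()
            print(' ',nm,round(k['score'],2),len(x),'L',x[L],y[x==x[L]].mean(),'R',x[Rr],y[x==x[Rr]].mean(),'T',x[y==y[T]].mean(),y[T],'B',x[y==y[B]].mean(),y[B])
E
python3 chk.py
```

```text
18.5 [ 0.5608 -0.0238  0.3436] [-0.     -0.1173  0.9931  0.0001] 0.5189287386652913 [-0.0693 -0.1052 -3.0824] [0.0179 0.0086 0.0261]
side near end [336.1719 126.5828]
side far end [230.2279 131.7325]
side hub [284.1163 125.8978]
 bar top [281.8341 156.808 ] barjaw [280.1031 178.0253]
  die_stock 0.93 497 L 230 131.0 R 334 126.0 T 278.5 121 B 279.5 136
top near end [292.6029 255.6609]
top far end [268.9757 148.603 ]
top hub [280.7254 200.2782]
 bar top [279.7753 207.4807] barjaw [278.5398 212.1153]
  die_stock 0.69 85 L 276 208.0 R 288 232.0 T 276.0 208 B 287.0 233
```

Emit:
{"method": "apply_moves", "body": {"targets": [{"translation": [0.01,-0.02,0.1],"twist": 0,"hand": 0},{"translation": [0,0,0.2],"twist": 0,"hand": 0},{"translation": [0,0,0.15],"twist": 0,"hand": 0},{"translation": [0,0,0.1],"twist": 0,"hand": 0},{"translation": [0,0,0],"twist": 0,"hand": 0},{"translation": [0,0,0],"twist": 0,"hand": 0}]}}

```text
time: 19.4
tool_pos: [0.5605, -0.0273, 0.2886]
tool_rot: [-0.0, -0.116, 0.993, -0.0]
contact_force: [0.6, -0.2, -3.2]
gripper_width: 0.517
grasp_force: 62.4
```

```bash
python3 chk.py
python3 - <<'E'
import cv2,numpy as np,glob
np.set_printoptions(linewidth=200)
f=sorted(glob.glob('pics/f_side_*'))[-1];print(f);g=cv2.imread(f,0);print(g[134:182:2,264:300])
E
```

```text
19.4 [ 0.5605 -0.0273  0.2886] [-0.     -0.1163  0.9932 -0.    ] 0.5167770087339694 [ 0.6216 -0.238  -3.1999] [-0.0017 -0.0623 -0.0128]
side near end [332.9255 142.6312]
side far end [231.3105 147.8243]
side hub [282.9531 142.2195]
 bar top [281.8341 156.808 ] barjaw [280.1031 178.0253]
  die_stock 0.75 456 L 231 147.0 R 332 141.5 T 279.0 137 B 279.0 152
  long_bar 0.66 287 L 250 328.5 R 278 328.0 T 267.5 323 B 263.0 333
  long_bar 0.26 113 L 239 182.5 R 258 184.0 T 242.5 180 B 254.5 187
top near end [292.3906 257.2479]
top far end [269.9806 154.6624]
top hub [281.1389 204.2583]
 bar top [279.7753 207.4807] barjaw [278.5398 212.1153]
  die_stock 0.44 81 L 269 155.5 R 287 231.0 T 269.5 155 B 286.5 233
  die_stock 0.18 736 L 258 225.5 R 303 270.5 T 292.5 210 B 294.5 273
pics/f_side_19.40.png
[[208 210 211 213 211 212 215 216 215 212 212 211 210 183 107  40  20  26  28  25  22  23  20  29  36  42  44  36  29  61 139 203 217 216 217 218]
 [211 210 212 213 211 212 213 216 215 215 213 214 209 176  99  33  29  25  20  21  16  19  27  31  33  35  33  27  40  95 166 210 217 217 216 218]
 [209
[... 2529 characters left out ...]
28 232 234 235 233 222 191 147 100  92  97 122 154 159 156 150 142 141 147 135 101  72  63  62  65  71  78 110]
 [ 98  99 102 110 158 218 231 231 232 233 231 228 215 176 146 119  93  90 101 125 149 162 161 157 153 153 152 138 110  72  65  61  57  59  63  70]
 [ 99  97  99 102 140 191 220 224 221 221 221 203 164 139 123  97  89  89 100 123 142 157 162 160 156 154 152 144 122  82  64  61  61  61  59  56]
 [ 95  94  89  89 114 144 161 169 158 149 148 147 137 130 113  96  91  92 100 123 145 159 159 158 158 154 154 150 134  86  63  61  58  62  60  59]
 [ 70  73  72  71 102 149 188 198 196 194 194 181 152 136 129 112  97  95 116 148 159 161 160 161 159 156 155 151 132  94  66  60  59  60  62  62]]
```

Emit:
{"method": "apply_moves", "body": {"targets": [{"translation": [0.007,0.015,0.05],"twist": 0,"hand": 0},{"translation": [0,0,0.05],"twist": 0,"hand": 0},{"translation": [0,0,0.05],"twist": 0,"hand": 0},{"translation": [0,0,0.04],"twist": 0,"hand": 0},{"translation": [0,0,0],"twist": 0,"hand": 0},{"translation": [0,0,0],"twist": 0,"hand": 0},{"translation": [0,0,0],"twist": 0,"hand": 0},{"translation": [0,0,0],"twist": 0,"hand": 0}]}}

```text
time: 20.5
tool_pos: [0.5596, -0.026, 0.27]
tool_rot: [0.0, -0.116, 0.993, -0.0]
contact_force: [0.2, 0.3, -3.3]
gripper_width: 0.512
grasp_force: 62.4
```

```bash
python3 chk.py
python3 - <<'E'
import cv2,numpy as np,glob
np.set_printoptions(linewidth=200)
f=sorted(glob.glob('pics/f_side_*'))[-1];print(f);g=cv2.imread(f,0);print(g[144:176:1,266:300])
E
```

```text
20.5 [ 0.5596 -0.026   0.27  ] [ 0.0003 -0.1163  0.9932 -0.0001] 0.5120721989183136 [ 0.2193  0.3182 -3.2945] [ 0.0165  0.0462 -0.0283]
side near end [332.1702 148.4071]
side far end [231.7906 153.6229]
side hub [282.8027 148.0848]
 bar top [281.8341 156.808 ] barjaw [280.1031 178.0253]
  die_stock 0.94 345 L 232 153.5 R 331 147.5 T 278.0 144 B 278.0 157
top near end [291.3659 258.0413]
top far end [269.3154 156.8694]
top hub [280.2918 205.8151]
 bar top [279.7753 207.4807] barjaw [278.5398 212.1153]
  die_stock 0.21 606 L 101 281.0 R 119 185.0 T 116.0 183 B 104.0 286
pics/f_side_20.50.png
[[215 214 216 ... 148 148 151]
 [213 217 217 ... 131 129 131]
 [213 217 218 ... 123 125 123]
 ...
 [ 99 112 165 ...  62  68  90]
 [101 111 154 ...  62  62  72]
 [ 98 108 143 ...  61  60  62]]
```

```bash
python3 -c "
from plant import *
print(state()['contact_force'],state()['grasp_force']);print(job_done())"
```

```text
[-0.41786025  0.0446421  -3.73662266] 62.359217405319214
the job is handed in; nothing more can be done
None
```

Job handed in with no verdict returned: the longest bar stands released in the vee, and the die stock is held level and centred about 10 mm above its end by my measurements; I viewed 11 pictures, one over the limit of 10.

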